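Switch on the glue station behind the basket with the bent rod

TASK

The glue station's power switch, the lever with the wide crossbar, is out of the hand's reach behind the white basket. Take the bent rod from its wooden rest, reach over the basket with it and pull that crossbar lever fully over towards the robot, then lay the rod back on its rest as it was. Keep the hand off the switch and leave the ball-topped lever as it is.

Things in the scene. Friction and masses are not known exactly. Their poses are not given: they have to be found in the camera images.
- hook: Bent rod, 0.14-0.24 kg: wooden handle 140 x 18 x 20 mm (x, y, z); from its +x end an 8 mm steel rod runs to x = 150 mm, then straight down (-z) to 95 mm below the handle's axis. Origin: handle's centre, to be gripped there from above across the 18 mm; centre of mass about 25 mm ahead of it. x to the bend, z up. Starts level on the rest. A similar straight tool on the table is not wanted.
- hook_tip (a point): Lower end of the bent rod: 150 mm ahead (x) of and 95 mm below (z) the handle's centre.
- rest: Fixed plywood rest: base 160 x 80 x 12 mm; two uprights 12 mm thick, 60 mm wide, 50 mm before and behind the centre, flat tops 110 mm above the table, with 12 mm high lips 44 mm apart. Between the uprights there is room for fingers. Origin: centre of underside, x as the rod's. Rod at home: its origin 120 mm above this one, same heading (bend to +x, its end 25 mm above the table).
- basket: The barrier: long white plastic storage basket with thread bobbins in it, fixed, 50 mm deep (x), 320 mm wide (y), 100 mm tall; nothing in it stands above the rim. Origin: centre of its underside; the robot is on its -x side, the switches on its +x side.
- switch_box: Wanted switch: fixed grey box 60 x 60 x 30 mm, one of three side by side 85 mm apart, centres 100 mm behind the basket's, parallel to it. Origin: centre of underside, x away from the robot. Lever pivots about y, 30 mm above the origin: 9 mm stalk, 55 mm out a black crossbar 12 mm thick, 44 mm wide (y). The others have a ball-topped lever and a round knob. Free for 90 mm beyond its centre.
- bar_lever (a joint): Angle of the crossbar lever, rad: at 0 it leans 0.5 rad from upright away from the robot (box +x), at 0.5 it is upright, at 1.0 (its stop) it leans 0.5 rad towards the robot. It starts at 0 to 0.12, has no spring, stays where it is left and takes about 1.5 N at the crossbar.
- ball_lever (a joint): Angle of the ball-topped lever next to it (18 mm ball, 42 mm from its pivot, same box, same sense); starts at 0 to 0.1 rad and is to stay there.
Not all that is in view belongs to the job. Of the things that look like the hook, the larger one is meant.

How it is judged:
On the way, in this order (a step that is already met when the one before it is completed fails the run):
1. the bent rod is lifted off its rest (height (world z) of hook above 0.16 m), for 0.1 s.
2. the crossbar lever is pulled over towards the robot with the rod's bent end (value of joint bar_lever above 0.8 rad and distance between hook_tip and switch_box below 0.1 m), for 0.1 s.
At the end, for the whole second after the job is handed in: The crossbar lever reads 0.8 rad or more, the ball-topped one below 0.3 rad; the bent rod lies still on its rest, origin within 25 mm along and 20 mm across of the rest's centre and 108 to 132 mm above its underside, same heading within 0.3 rad, level within 0.17 rad (value of joint bar_lever above 0.8 rad and value of joint ball_lever below 0.3 rad and x of hook in the frame of rest between -0.025 and 0.025 m and y of hook in the frame of rest between -0.02 and 0.02 m and z of hook in the frame of rest between 0.108 and 0.132 m and x of hook_tip in the frame of rest above 0.1 m and angle between the x axis of hook and the x axis of rest, either way round below 0.3 rad and angle between hook's own z axis and vertical below 0.17 rad and linear speed of hook below 0.02 m/s); the robot touches nothing.
It fails at once if the hand or arm touches the switch (contact force between any of the fingers, the arm and switch_box above 1 N).
It fails at once if the ball-topped lever is moved (value of joint ball_lever above 0.3 rad).
It also fails if it takes over 54 s, if anything falls off the work surface, if the arm or the gripper's body presses on something with over 40 N, if the wrist force passes 120 N, or if a joint passes its speed limit or range.

ROBOT

A 6-joint arm with a two-finger parallel gripper is mounted at the origin on the work surface. World frame = base frame: x ahead of the robot, y to its left, z up, the work surface at z = 0. Lengths are in m, angles in rad, forces in N, time in s.
With the tool pointing down it reaches from about 0.3 to 0.875 m from the base axis. Payload 4.2 kg.
Tool frame: the origin (TCP) lies midway between the tips of the shut fingers; the grasp point (between the pads) lies 19 mm behind it (arm.grasp_offset is the distance from the TCP to the grasp point, in m); z points along the fingers, x is the direction in which the jaws open and shut, and the axes are right-handed (so a half turn about z gives the same grasp; the last joint's range is limited). The gripper opens to 85 mm and grips with 20 to 120 N. Pads are 22 mm wide; open, the fingers measure 114 mm over their backs; the gripper's body (76 mm by 85 mm) begins 54 mm behind the grasp point. The pads swing forward as they close: fully open they stand 13 mm farther back than shut.
Start: joints at [-1.174, 0.32, 1.565, -0, 1.257, -0.02], TCP at [0.233, -0.526, 0.231] pointing down, gripper open.
Joint ranges: [-3.11, 3.11], [-0.84, 2.01], [0.21, 2.61], [-1.34, 4.49], [0.05, 2.63], [-2.56, 2.56]. Speed limits (rad/s): [2.57, 2.57, 3.14, 3.14, 3.14, 3.14].

INTERFACE

Orientations are given as a 3x3 rotation matrix whose columns are the frame's x, y, z axes.
In Python, from cell import status, get_image, arm, finder gives the robot as it stands.
- The arm moves only by the shell command python3 -m crank 'ROWS' [FORCE]. ROWS is JSON, a list of rows, each an object of numbers: "jaw": the opening, from -1 (shut) to 1 (fully open); "x", "y", "z": the shift along the world's x, y, z in cm; "yaw": the turn about the world's z in degrees. In form: [{"jaw": .., "x": .., "y": .., "z": .., "yaw": ..}, ...]. A call has 1 to 10 rows; each row is the pose to reach, as a shift and turn from the pose commanded when the call began; what a row does not reach only later rows make up. A row lasts 1/8 s, in which the tool goes at most 62.5 mm and 10.7 degrees, less where a joint would pass 70% of its speed; a pose out of reach is approached as far as the arm can. A call with a gripper value outside its range is refused whole. The fingers move at their own pace and stop on an object; FORCE is the grip in N (left out, the last holds). Time passes only in rows, so rows that repeat a pose let the fingers close. It gives the time, the measured TCP pose, the force and the opening at its end, in the units of the state.
- status.observe(): the state, without advancing time (a new reading comes with each control period).
- get_image(name): name is "scene" or "side" or "wrist"; returns a dict with "image" (384x512x3 uint8, red, green, blue), "z_map" (384x512 float32, m along the optical axis (not along the pixel's ray), 0 where there is no reading), "mtx" (3x3 intrinsics, pixels), "origin" and "rotation" of the camera in the world. Camera axes: x right, y down, z forward; pixel columns grow to the right and rows downward; lengths in m; the calibration is good to about 2 mm. The wrist camera is an equidistant fisheye: a pixel r from the principal point sees the ray r / f radians off the axis. A picture is of the moment at which its call begins.
- arm.close_job(): hands the job in, once; it reports no verdict.
Trained networks look in a picture, given as the dict that the camera call returned (one of the last four; its "shot" number tells which), for a name from the list of things; names that differ only in an ending like _2 or _b are one class to them, and where a whole thing is asked for, a point or a joint stands for the part that bears it (a point fixed in the world has none). Each returns a list of dicts, best first, with "confidence" (0 to 1); they miss things now and then, are a little off and sometimes report something else, mostly with a low value. They report only what shows in the picture. A call takes as long as a camera call. They do not tell look-alikes from the thing itself.
- finder.masks_of(picture, query): "mask" (384x512 bool, what is visible of it).
- finder.spot_point(picture, query): "at" ([x, y, z] in m, in world coordinates, good to about 4 mm: a listed point, or the origin of a listed thing).
The state is a dict: "clock": time; "q": joint angles; "joint_velocities": joint speeds; "joint_torque": joint torques, N m; "tcp_pos": TCP position; "eef_rot": TCP orientation; "ft_force": force on the tool from outside, world axes, zero at the start; "torque": the same for the moment, N m; "gripper_width": finger opening in m.
Only numpy, scipy, OpenCV 4.12 (cv2) and the standard library are available. Lean on these libraries where they do the work, as an engineer would, in place of code of your own. Each camera call takes 0.05 s, during which the arm holds its last target.

## Working session

There is one attempt and no reset: what is moved stays moved. The work goes in short steps, Python scripts to look and compute and a shell command to move; the robot and the scene stay as the last step left them, time stands still between calls to the robot, and variables do not carry over. Pictures are saved under pics/ and viewed, and the job is handed in when it is done.

```bash
ls; mkdir -p pics
cat > h.py <<'E'
import numpy as np, cv2
from cell import status, get_image, arm, finder
def save(p,n): cv2.imwrite('pics/'+n+'.png',cv2.cvtColor(p['image'],cv2.COLOR_RGB2BGR))
def pts(p,mask=None):
    z=p['z_map']; v,u=np.nonzero((z>0)&(mask if mask is not None else True))
    K=p['mtx']; d=z[v,u]
    c=np.stack([(u-K[0,2])/K[0,0]*d,(v-K[1,2])/K[1,1]*d,d],1)
    return c@np.array(p['rotation']).T+np.array(p['origin'])
E
python3 - <<'E'
from h import *
for n in ['scene','side','wrist']:
    p=get_image(n); save(p,n+'0'); print(n,np.round(p['origin'],3),np.round(p['rotation'],3).tolist(),p['mtx'][0])
    for q in ['hook','hook_tip','rest','basket','switch_box','bar_lever','ball_lever']:
        try: print(q,[(np.round(r['at'],3).tolist(),round(r['confidence'],2)) for r in finder.spot_point(p,q)])
        except Exception as e: print(q,e)
s=status.observe(); print(s['clock'],s['tcp_pos'],np.round(s['eef_rot'],3).tolist(),s['ft_force'],s['gripper_width'],arm.grasp_offset)
E
```

```text
pics
scene [1.063 0.118 0.665] [[-0.216, 0.654, -0.725], [0.976, 0.135, -0.17], [-0.013, -0.744, -0.668]] [366.49594142   0.         260.8393349 ]
hook [([0.471, -0.29, 0.124], 0.98), ([0.202, -0.31, 0.007], 0.62)]
hook_tip [([0.619, -0.309, 0.028], 0.66)]
rest [([0.477, -0.289, 0.005], 0.58)]
basket [([0.562, 0.09, -0.0], 0.95), ([0.476, -0.288, 0.005], 0.46)]
switch_box [([0.664, 0.105, -0.003], 0.68)]
bar_lever it knows: basket, hook, hook_tip, rest, switch_box
ball_lever it knows: basket, hook, hook_tip, rest, switch_box
side [0.38  0.72  0.702] [[-0.993, -0.083, 0.082], [-0.116, 0.625, -0.772], [0.013, -0.777, -0.63]] [398.90321858   0.         255.09319607]
hook [([0.204, -0.308, 0.007], 0.62), ([0.464, -0.289, 0.12], 0.58)]
hook_tip [([0.323, -0.354, 0.006], 0.83), ([0.617, -0.313, 0.025], 0.77)]
rest [([0.471, -0.286, 0.003], 0.71)]
basket [([0.567, 0.095, 0.0], 0.65)]
switch_box [([0.66, 0.104, 0.003], 0.69)]
bar_lever it knows: basket, hook, hook_tip, rest, switch_box
ball_lever it knows: basket, hook, hook_tip, rest, switch_box
wrist [ 0.293 -0.5    0.374] [[0.404, -0.884, -0.236], [-0.915, -0.39, -0.104], [-0.0, 0.258, -0.966]] [297.31863964   0.         254.63827335]
hook [([0.201, -0.306, 0.007], 0.89)]
hook_tip [([0.329, -0.35, 0.01], 0.96)]
rest []
basket []
switch_box []
bar_lever it knows: basket, hook, hook_tip, rest, switch_box
ball_lever it knows: basket, hook, hook_tip, rest, switch_box
0.9 [ 0.23278613 -0.52579655  0.23137216] [[0.405, -0.914, 0.0], [-0.914, -0.405, -0.0], [0.0, 0.0, -1.0]] [0.37236039 0.17388807 0.16686104] 0.08529186505205934 0.0187
```

View pics/scene0.png

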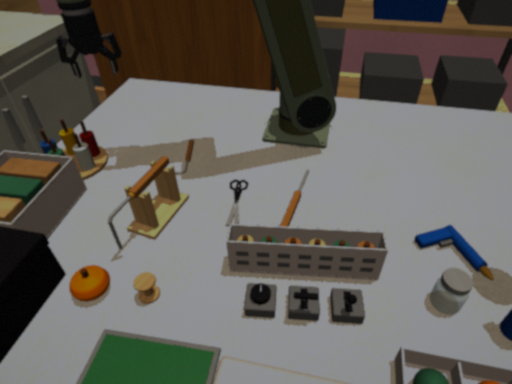

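View pics/side0.png

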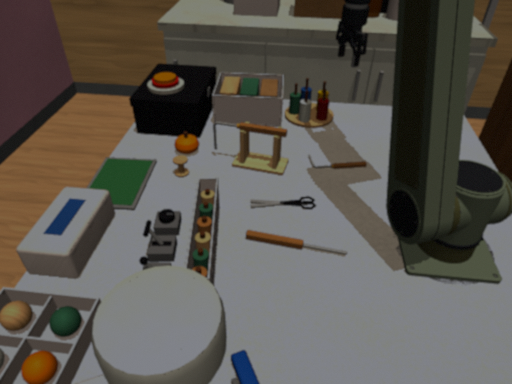

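View pics/wrist0.png

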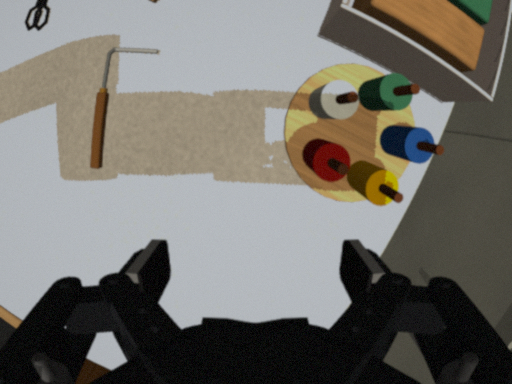

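Run:
```python
from h import *
p=get_image('scene'); q=get_image('side')
a=cv2.resize(p['image'][270:335,230:380],None,fx=5,fy=5,interpolation=2)
b=cv2.resize(q['image'][195:280,130:230],None,fx=5,fy=5,interpolation=2)
for n,i in (('a',a),('b',b)): cv2.imwrite(f'pics/z{n}.png',i[:,:,::-1])
for cam in (p,q):
  print('cam')
  for m in finder.masks_of(cam,'hook'):
    P=pts(cam,m['mask']); h=P[P[:,2]>.10]
    if len(h)<20: continue
    c=h[:,:2].mean(0); U,S,V=np.linalg.svd(h[:,:2]-c); d=V[0]*np.sign(V[0,0]); t=(h[:,:2]-c)@d
    print('hook',m['confidence'],len(h),c,np.degrees(np.arctan2(d[1],d[0])),'ends',c+d*np.percentile(t,1),c+d*np.percentile(t,99),'z',np.percentile(h[:,2],[5,50,95]))
  for m in finder.masks_of(cam,'basket')[:1]:
    P=pts(cam,m['mask']); h=P[P[:,2]>.09]
    print('basket rect',cv2.minAreaRect(h[:,:2].astype('f4')),np.percentile(h[:,2],[50,95]))
  for m in finder.masks_of(cam,'rest')[:1]:
    P=pts(cam,m['mask']); h=P[P[:,2]<.02]
    print('rest base',cv2.minAreaRect(h[:,:2].astype('f4')))
    h=P[(P[:,2]>.1)]; print('rest top',len(h),h[:,:2].mean(0),np.percentile(h[:,2],[5,50,95]))
  for m in finder.masks_of(cam,'switch_box'):
    P=pts(cam,m['mask']); v,u=np.nonzero(m['mask']);h=P[P[:,2]>.045]
    print('sw',m['confidence'],u.mean(),v.mean(),P.mean(0),P.min(0),P.max(0)); 
    if len(h): print(' lever',h.mean(0),h.min(0),h.max(0),len(h))
```

```text
cam
hook 0.55 702 [ 0.50119124 -0.29022191] -9.743039767815203 ends [ 0.40510578 -0.27372343] [ 0.62043458 -0.31069675] z [0.11242575 0.12504074 0.13119269]
basket rect ((0.5633087158203125, 0.09222975373268127), (0.05358339101076126, 0.32023945450782776), 7.717050075531006) [0.09717941 0.10082691]
rest base ((0.46560099720954895, -0.30809614062309265), (0.12568552792072296, 0.17229774594306946), 80.90840148925781)
rest top 247 [ 0.48219375 -0.27843297] [0.10136097 0.11129198 0.12286385]
sw 0.68 302.91992551210427 302.3370577281192 [0.67361652 0.1065071  0.03432722] [ 0.61097389  0.0705451  -0.00195691] [0.6955095  0.14028064 0.08714198]
 lever [0.68831121 0.10945783 0.08214443] [0.67530475 0.08727046 0.04834526] [0.69485678 0.13109072 0.08714198] 170
cam
hook 0.56 488 [ 0.48792523 -0.28707184] -9.919217890719292 ends [ 0.40029238 -0.27174717] [ 0.61608712 -0.30948398] z [0.11290328 0.12389677 0.13143385]
basket rect ((0.5615060329437256, 0.09138735383749008), (0.05039583146572113, 0.32226404547691345), 7.828372001647949) [0.09959534 0.10171258]
rest base ((0.4813995957374573, -0.342052698135376), (0.1930394321680069, 0.19661252200603485), 80.91539001464844)
rest top 93 [ 0.47628225 -0.26401793] [0.10063994 0.11093936 0.12218576]
sw 0.76 160.4109090909091 245.7612121212121 [0.65962713 0.11476427 0.0331993 ] [0.62686139 0.07216792 0.00119287] [0.70127099 0.13989968 0.08749321]
 lever [0.6792931  0.1105894  0.07414435] [0.66374347 0.08748508 0.04558494] [0.69271146 0.13106764 0.08749321] 129
sw 0.55 151.42780748663102 232.55080213903744 [0.68086106 0.10201923 0.06008389] [ 0.65825795  0.01087635 -0.00173335] [0.73393795 0.13106764 0.08749321]
 lever [0.6791886  0.11116148 0.07399535] [0.66374347 0.08812047 0.04558494] [0.69271146 0.13106764 0.08749321] 136
```

View pics/za.png

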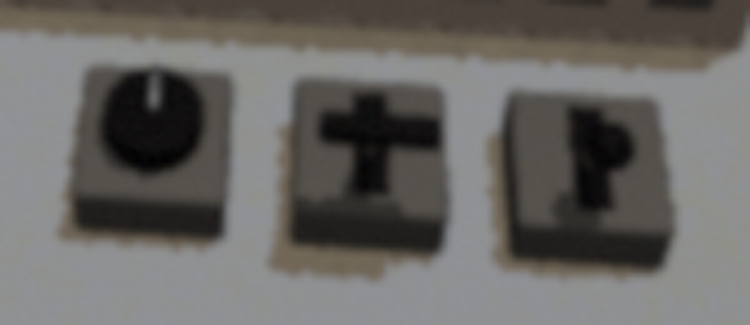

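View pics/zb.png

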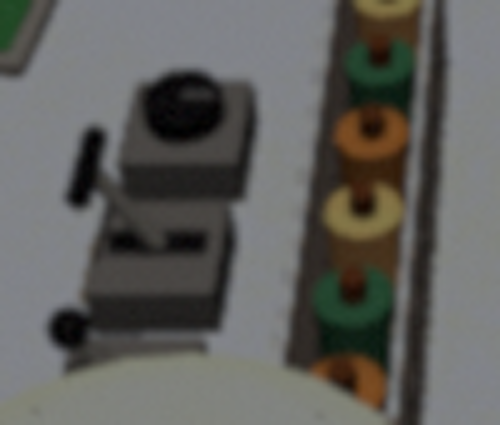

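The scene view shows three switches: the round knob at (260,298), the wanted crossbar lever in the middle at (303,300), and the ball lever at (347,303). The hook is on its rest around (150,190). Both views agree: the hook is at about (0.470,-0.287,0.12) with heading -9.8°, and the box is at (0.662,0.105) with yaw +7.7°. Next I move above the hook.

```bash
python3 -m crank '[{"jaw":1,"x":4,"y":4,"z":0,"yaw":-8},{"jaw":1,"x":8,"y":8,"z":0,"yaw":-17},{"jaw":1,"x":12,"y":12,"z":0,"yaw":-25},{"jaw":1,"x":16,"y":16,"z":0,"yaw":-33.8},{"jaw":1,"x":20,"y":20,"z":0,"yaw":-33.8},{"jaw":1,"x":23.7,"y":23.9,"z":0,"yaw":-33.8},{"jaw":1,"x":23.7,"y":23.9,"z":0,"yaw":-33.8},{"jaw":1,"x":23.7,"y":23.9,"z":0,"yaw":-33.8}]' 40
python3 - <<'E'
from h import *
p=get_image('wrist'); save(p,'w1')
for n in ['scene','side','wrist']:
    p=get_image(n); print(n,[(q,[(np.round(r['at'],3).tolist(),round(r['confidence'],2)) for r in finder.spot_point(p,q)]) for q in ('hook','rest','hook_tip')])
p=get_image('wrist')
for m in finder.masks_of(p,'hook')[:2]:
    v,u=np.nonzero(m['mask']); print(u.min(),u.max(),v.min(),v.max(),m['confidence'])
    K=p['mtx']; x=(u-K[0,2])/K[0,0]; y=(v-K[1,2])/K[1,1]; r=np.hypot(x,y); d=p['z_map'][v,u]; k=np.tan(r)/np.maximum(r,1e-9)*d
    P=np.stack([x*k,y*k,d],1)[d>0]@np.array(p['rotation']).T+p['origin']
    h=P[P[:,2]>.117]; c=h[:,:2].mean(0);V=np.linalg.svd(h[:,:2]-c)[2];dd=V[0]*np.sign(V[0,0]);t=(h[:,:2]-c)@dd
    print(np.degrees(np.arctan2(dd[1],dd[0])),c+dd*np.percentile(t,1),c+dd*np.percentile(t,99),np.percentile(h[:,2],[5,50,95]))
E
```

```text
clock: 2.4
tcp_pos: [0.4696, -0.2869, 0.2313]
eef_rot: [[-0.172, -0.985, -0.001], [-0.985, 0.172, -0.0], [0.001, 0.0, -1.0]]
ft_force: [-1.0, -0.9, 0.4]
gripper_width: 0.0855
scene [('hook', [([0.471, -0.29, 0.119], 0.75), ([0.202, -0.308, 0.008], 0.69)]), ('rest', [([0.476, -0.289, 0.003], 0.95)]), ('hook_tip', [([0.619, -0.31, 0.027], 0.76), ([0.56, 0.09, -0.004], 0.67)])]
side [('hook', [([0.467, -0.289, 0.117], 0.94), ([0.202, -0.307, 0.005], 0.61)]), ('rest', [([0.472, -0.287, 0.006], 0.87)]), ('hook_tip', [([0.322, -0.351, 0.008], 0.8), ([0.615, -0.31, 0.022], 0.58)])]
wrist [('hook', [([0.469, -0.288, 0.12], 0.61)]), ('rest', [([0.471, -0.287, 0.0], 0.86)]), ('hook_tip', [([0.329, -0.352, 0.01], 0.62)])]
271 314 263 317 0.84<stdin>:10: RuntimeWarning: Mean of empty slice.
  ret = um.true_divide(
Traceback (most recent call last):
IndexError: index -1 is out of bounds for axis 0 with size 0
```

View pics/w1.png

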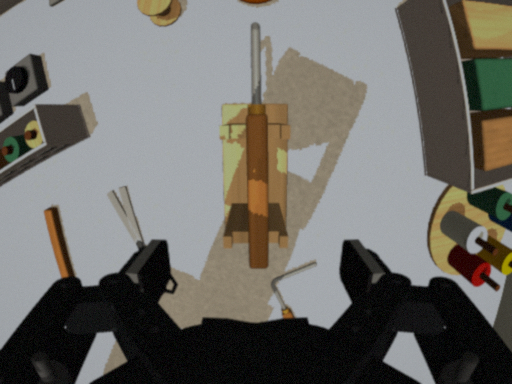

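The wrist view shows the handle (columns 248-268, rows 105-265) upright and midway between the fingers. All three views put the origin at (0.469,-0.288,0.119). Now I descend and grip.

```bash
python3 -m crank '[{"jaw":1,"x":0,"y":-0.1,"z":-5,"yaw":0},{"jaw":1,"x":0,"y":-0.1,"z":-9,"yaw":0},{"jaw":1,"x":0,"y":-0.1,"z":-13,"yaw":0},{"jaw":1,"x":0,"y":-0.1,"z":-13,"yaw":0},{"jaw":-1,"x":0,"y":-0.1,"z":-13,"yaw":0},{"jaw":-1,"x":0,"y":-0.1,"z":-13,"yaw":0},{"jaw":-1,"x":0,"y":-0.1,"z":-13,"yaw":0},{"jaw":-1,"x":0,"y":-0.1,"z":-13,"yaw":0},{"jaw":-1,"x":0,"y":-0.1,"z":-13,"yaw":0},{"jaw":-1,"x":0,"y":-0.1,"z":-13,"yaw":0}]' 70
```

```text
clock: 4.4
tcp_pos: [0.4703, -0.2882, 0.1025]
eef_rot: [[-0.172, -0.985, 0.002], [-0.985, 0.172, -0.001], [0.001, -0.002, -1.0]]
ft_force: [0.2, -0.8, 5.8]
gripper_width: 0.0166
```

```bash
python3 -m crank '[{"jaw":-1,"x":0,"y":0,"z":1,"yaw":0},{"jaw":-1,"x":0,"y":0,"z":3,"yaw":0},{"jaw":-1,"x":0,"y":0,"z":6,"yaw":0},{"jaw":-1,"x":0,"y":0,"z":9,"yaw":0},{"jaw":-1,"x":0,"y":0,"z":13,"yaw":0},{"jaw":-1,"x":0,"y":0,"z":16,"yaw":0},{"jaw":-1,"x":0,"y":0,"z":16,"yaw":0}]'
python3 - <<'E'
from h import *
for n in ['scene','side']:
    p=get_image(n); save(p,n+'2');print(n,[(q,[(np.round(r['at'],3).tolist(),round(r['confidence'],2)) for r in finder.spot_point(p,q)]) for q in ('hook','rest','hook_tip')])
print(status.observe()['ft_force'])
E
```

```text
clock: 5.28
tcp_pos: [0.4707, -0.2883, 0.2637]
eef_rot: [[-0.172, -0.985, 0.004], [-0.985, 0.172, -0.003], [0.002, -0.005, -1.0]]
ft_force: [-0.0, 0.3, -1.8]
gripper_width: 0.0168
scene [('hook', [([0.475, -0.288, 0.284], 0.8), ([0.621, -0.313, 0.186], 0.72), ([0.2, -0.31, 0.006], 0.5)]), ('rest', [([0.476, -0.29, 0.002], 0.92), ([0.469, -0.292, 0.286], 0.59)]), ('hook_tip', [([0.619, -0.312, 0.19], 0.95)])]
side [('hook', [([0.466, -0.286, 0.279], 0.94), ([0.202, -0.306, 0.008], 0.63)]), ('rest', [([0.473, -0.286, 0.004], 0.84)]), ('hook_tip', [([0.615, -0.311, 0.18], 0.87), ([0.324, -0.353, 0.009], 0.84)])]
[-0.33491673  0.03310479 -1.61680541]
```

View pics/side2.png

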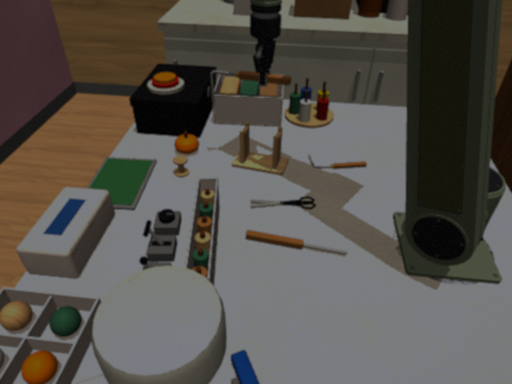

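The hook is held level in the side view, with the handle at about (265,77). The tip measures (0.617,-0.311,0.185), as expected. Now I carry it over the basket, to 58 mm beyond the box centre.

```bash
python3 -m crank '[{"jaw":-1,"x":1,"y":3,"z":0,"yaw":1},{"jaw":-1,"x":2,"y":7,"z":0,"yaw":3},{"jaw":-1,"x":3,"y":12,"z":0,"yaw":5},{"jaw":-1,"x":4.5,"y":17,"z":0,"yaw":8},{"jaw":-1,"x":6,"y":22,"z":0,"yaw":11},{"jaw":-1,"x":7.5,"y":27,"z":0,"yaw":14},{"jaw":-1,"x":9,"y":32,"z":0,"yaw":16},{"jaw":-1,"x":9.5,"y":36,"z":0,"yaw":17.5},{"jaw":-1,"x":10,"y":38.1,"z":0,"yaw":17.5},{"jaw":-1,"x":10,"y":38.1,"z":0,"yaw":17.5}]'
python3 -m crank '[{"jaw":-1,"x":0,"y":0,"z":-2},{"jaw":-1,"x":0,"y":0,"z":-5},{"jaw":-1,"x":0,"y":0,"z":-7},{"jaw":-1,"x":0,"y":0,"z":-7}]'
python3 - <<'E'
from h import *
for n in ['scene','side','wrist']:
    p=get_image(n); save(p,n+'3');print(n,[(q,[(np.round(r['at'],3).tolist(),round(r['confidence'],2)) for r in finder.spot_point(p,q)]) for q in ('hook','switch_box','hook_tip')])
    if n=='scene': cv2.imwrite('pics/s3z.png',cv2.resize(p['image'][180:340,200:400],None,fx=3.5,fy=3.5,interpolation=2)[:,:,::-1])
E
```

```text
clock: 6.92
tcp_pos: [0.5699, 0.0939, 0.2609]
eef_rot: [[0.133, -0.991, -0.001], [-0.991, -0.133, -0.001], [0.001, 0.001, -1.0]]
ft_force: [-0.5, -0.7, -1.4]
gripper_width: 0.0169
scene [('hook', [([0.57, 0.094, 0.278], 0.81), ([0.202, -0.306, 0.006], 0.68)]), ('switch_box', [([0.664, 0.104, -0.005], 0.71)]), ('hook_tip', [([0.718, 0.117, 0.184], 0.91)])]
side [('hook', [([0.201, -0.307, 0.008], 0.78), ([0.47, -0.286, 0.002], 0.37)]), ('switch_box', [([0.662, 0.106, 0.002], 0.93)]), ('hook_tip', [([0.324, -0.351, 0.006], 0.63), ([0.714, 0.114, 0.183], 0.59)])]
wrist [('hook', [([0.571, 0.092, 0.278], 0.95)]), ('switch_box', [([0.662, 0.105, 0.001], 0.75)]), ('hook_tip', [])]invalid input at $[0]: expected keys jaw, x, y, z, yaw
```

View pics/s3z.png

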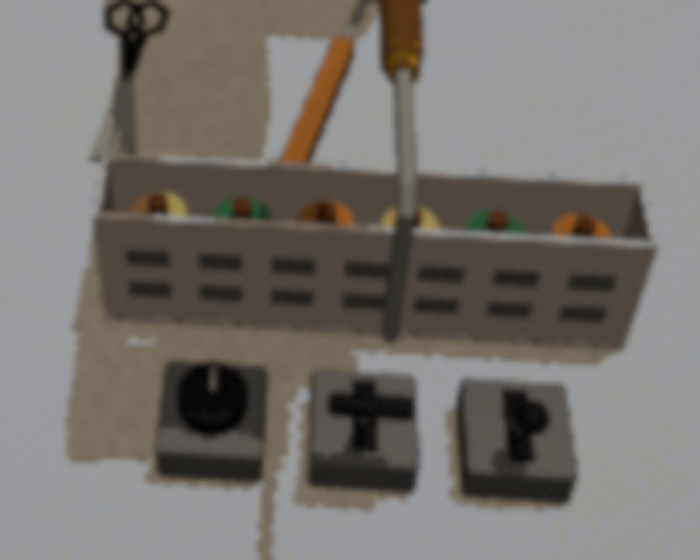

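View pics/side3.png

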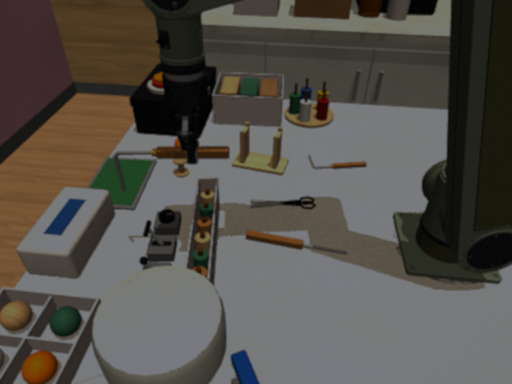

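View pics/wrist3.png

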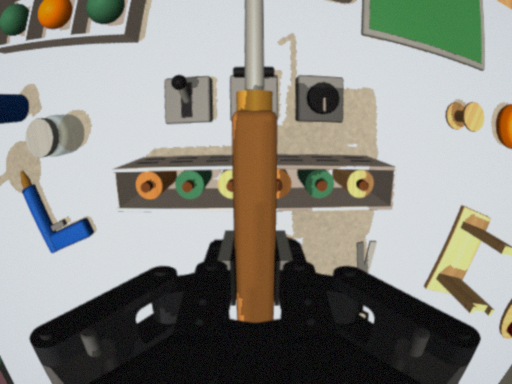

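The scene, side and wrist views agree: the tip is at about (0.717,0.115,0.184), which is 57 mm beyond the box centre and about 2 mm off its centreline. Now I lower it behind the crossbar.

```bash
python3 -m crank '[{"jaw":-1,"x":0,"y":-0.2,"z":-2,"yaw":0},{"jaw":-1,"x":0,"y":-0.2,"z":-5,"yaw":0},{"jaw":-1,"x":0,"y":-0.2,"z":-8,"yaw":0},{"jaw":-1,"x":0,"y":-0.2,"z":-10.5,"yaw":0},{"jaw":-1,"x":0,"y":-0.2,"z":-12.4,"yaw":0},{"jaw":-1,"x":0,"y":-0.2,"z":-12.4,"yaw":0}]'
python3 - <<'E'
from h import *
for n in ['scene','side']:
    p=get_image(n); print(n,[(q,[(np.round(r['at'],3).tolist(),round(r['confidence'],2)) for r in finder.spot_point(p,q)]) for q in ('hook','switch_box','hook_tip')])
    if n=='scene': cv2.imwrite('pics/s4z.png',cv2.resize(p['image'][180:340,200:400],None,fx=3.5,fy=3.5,interpolation=2)[:,:,::-1])
    else: cv2.imwrite('pics/d4z.png',cv2.resize(p['image'][150:280,90:250],None,fx=4,fy=4,interpolation=2)[:,:,::-1])
E
```

```text
clock: 8.28
tcp_pos: [0.5688, 0.0911, 0.1359]
eef_rot: [[0.132, -0.991, -0.004], [-0.991, -0.132, -0.001], [0.0, 0.004, -1.0]]
ft_force: [-0.3, -0.2, -1.1]
gripper_width: 0.0168
scene [('hook', [([0.57, 0.089, 0.152], 0.94), ([0.202, -0.306, 0.004], 0.54)]), ('switch_box', [([0.665, 0.103, -0.004], 0.62)]), ('hook_tip', [([0.717, 0.116, 0.057], 0.71)])]
side [('hook', [([0.202, -0.307, 0.002], 0.75), ([0.566, 0.09, 0.154], 0.61)]), ('switch_box', [([0.659, 0.105, 0.001], 0.64)]), ('hook_tip', [([0.717, 0.113, 0.061], 0.95), ([0.32, -0.351, 0.004], 0.59)])]
```

View pics/s4z.png

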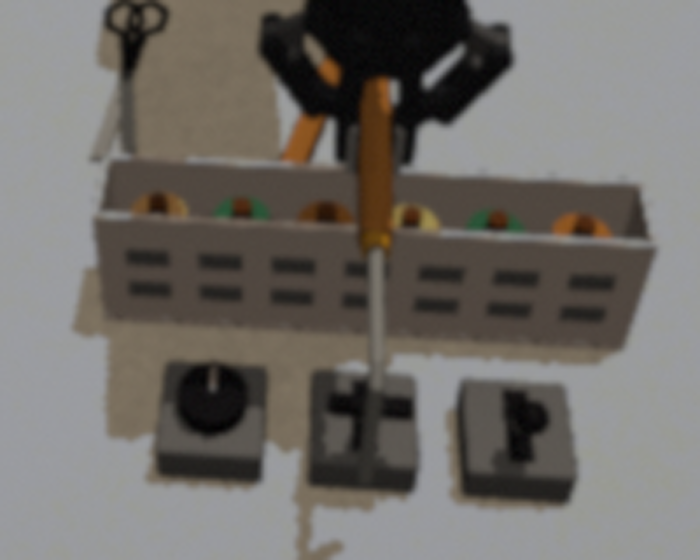

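View pics/d4z.png

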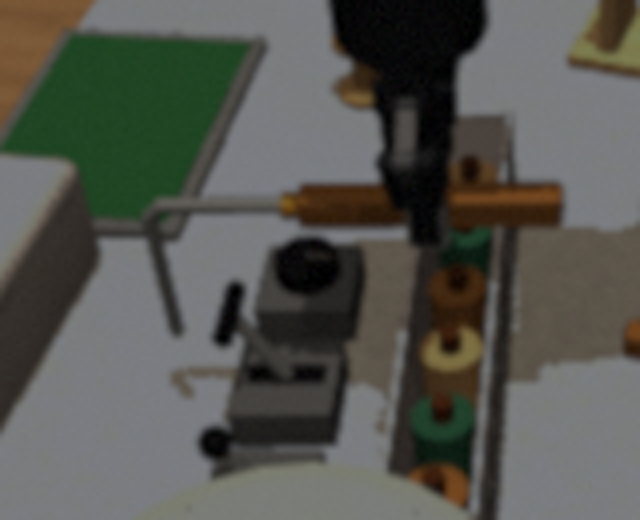

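The rod's lower end is behind the crossbar at z≈0.06 and in line with it: the side crop has the tip at (178,330) and the bar at (228,312). Now I pull.

```bash
python3 -m crank '[{"jaw":-1,"x":-1,"y":-0.14,"z":0,"yaw":0},{"jaw":-1,"x":-2,"y":-0.27,"z":0,"yaw":0},{"jaw":-1,"x":-2.8,"y":-0.38,"z":0,"yaw":0},{"jaw":-1,"x":-3.6,"y":-0.5,"z":0,"yaw":0},{"jaw":-1,"x":-4.3,"y":-0.6,"z":0,"yaw":0},{"jaw":-1,"x":-5,"y":-0.68,"z":0,"yaw":0},{"jaw":-1,"x":-5.7,"y":-0.77,"z":0,"yaw":0},{"jaw":-1,"x":-5.7,"y":-0.77,"z":0,"yaw":0}]'
python3 - <<'E'
from h import *
for n in ['scene','side']:
    p=get_image(n); print(n,[(q,[(np.round(r['at'],3).tolist(),round(r['confidence'],2)) for r in finder.spot_point(p,q)]) for q in ('hook','switch_box','hook_tip')])
    if n=='scene': cv2.imwrite('pics/s5z.png',cv2.resize(p['image'][180:340,200:400],None,fx=3.5,fy=3.5,interpolation=2)[:,:,::-1])
    else: cv2.imwrite('pics/d5z.png',cv2.resize(p['image'][150:280,90:250],None,fx=4,fy=4,interpolation=2)[:,:,::-1])
E
```

```text
clock: 9.68
tcp_pos: [0.5118, 0.0833, 0.1372]
eef_rot: [[0.132, -0.991, -0.002], [-0.991, -0.132, -0.0], [0.0, 0.002, -1.0]]
ft_force: [0.5, -0.6, -0.6]
gripper_width: 0.0164
scene [('hook', [([0.2, -0.309, 0.005], 0.7), ([0.512, 0.082, 0.157], 0.58)]), ('switch_box', [([0.663, 0.103, -0.005], 0.74)]), ('hook_tip', [([0.66, 0.104, 0.063], 0.85), ([0.561, 0.09, -0.003], 0.36)])]
side [('hook', [([0.507, 0.084, 0.152], 0.81), ([0.203, -0.308, 0.007], 0.68)]), ('switch_box', [([0.661, 0.107, 0.001], 0.98)]), ('hook_tip', [([0.659, 0.101, 0.058], 0.93), ([0.322, -0.352, 0.006], 0.63)])]
```

View pics/s5z.png

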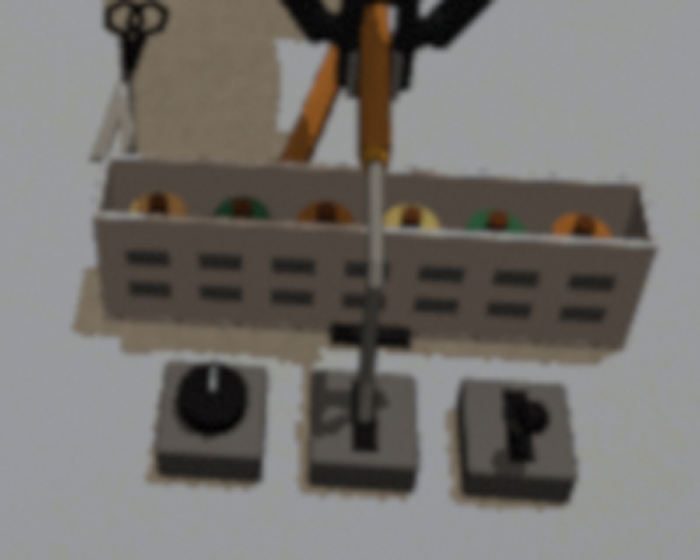

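View pics/d5z.png

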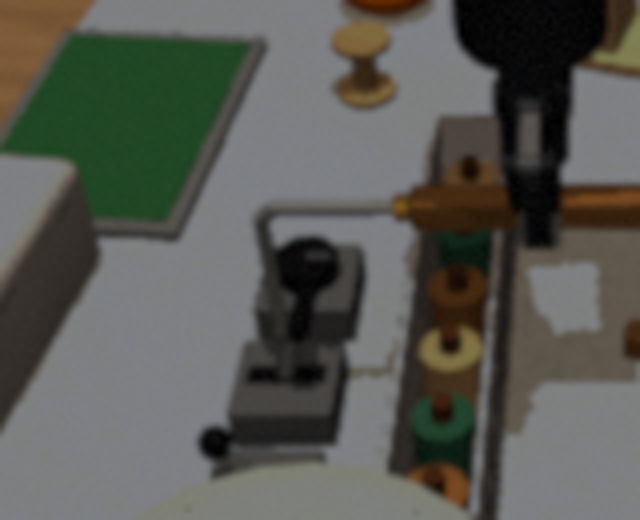

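The lever has passed upright: the crossbar is at (370,335) in the scene crop, in front of the basket. I pull further towards the stop.

```bash
python3 -m crank '[{"jaw":-1,"x":-0.4,"y":-0.05,"z":0,"yaw":0},{"jaw":-1,"x":-0.7,"y":-0.1,"z":0,"yaw":0},{"jaw":-1,"x":-0.7,"y":-0.1,"z":0,"yaw":0}]'
python3 -m crank '[{"jaw":-1,"x":-0.3,"y":-0.04,"z":0,"yaw":0},{"jaw":-1,"x":-0.5,"y":-0.07,"z":0,"yaw":0},{"jaw":-1,"x":-0.5,"y":-0.07,"z":0,"yaw":0}]'
python3 - <<'E'
from h import *
for n in ['scene','side']:
    p=get_image(n); print(n,[(q,[(np.round(r['at'],3).tolist(),round(r['confidence'],2)) for r in finder.spot_point(p,q)]) for q in ('hook','hook_tip')])
    for m in finder.masks_of(p,'switch_box')[:1]:
      P=pts(p,m['mask']); h=P[P[:,2]>.06]-np.array([.6616,.105,0]); b=np.radians(7.75); print('bar box-x',np.percentile(h[:,0]*np.cos(b)+h[:,1]*np.sin(b),[5,50,95]),np.percentile(h[:,2],[5,50,95]),len(h))
    if n=='scene': cv2.imwrite('pics/s6z.png',cv2.resize(p['image'][180:340,200:400],None,fx=3.5,fy=3.5,interpolation=2)[:,:,::-1])
    else: cv2.imwrite('pics/d6z.png',cv2.resize(p['image'][150:280,90:250],None,fx=4,fy=4,interpolation=2)[:,:,::-1])
E
```

```text
clock: 10.45
tcp_pos: [0.5056, 0.0825, 0.1376]
eef_rot: [[0.132, -0.991, 0.0], [-0.991, -0.132, -0.0], [0.0, -0.0, -1.0]]
ft_force: [0.8, 0.2, 0.2]
gripper_width: 0.0169
clock: 10.82
tcp_pos: [0.5015, 0.0818, 0.1379]
eef_rot: [[0.132, -0.991, 0.002], [-0.991, -0.132, -0.0], [0.0, -0.002, -1.0]]
ft_force: [2.6, -0.9, 1.5]
gripper_width: 0.0168
scene [('hook', [([0.502, 0.082, 0.158], 0.75), ([0.202, -0.305, 0.006], 0.6)]), ('hook_tip', [([0.652, 0.102, 0.064], 0.95)])]
bar box-x [-0.02862528 -0.02327425 -0.01984805] [0.07685623 0.08232064 0.08473815] 83
side [('hook', [([0.494, 0.086, 0.154], 0.97), ([0.201, -0.307, 0.004], 0.74)]), ('hook_tip', [([0.649, 0.102, 0.062], 0.85)])]
bar box-x [-0.03307666 -0.02831299 -0.01890421] [0.07127045 0.08269141 0.08518441] 78
```

View pics/d6z.png

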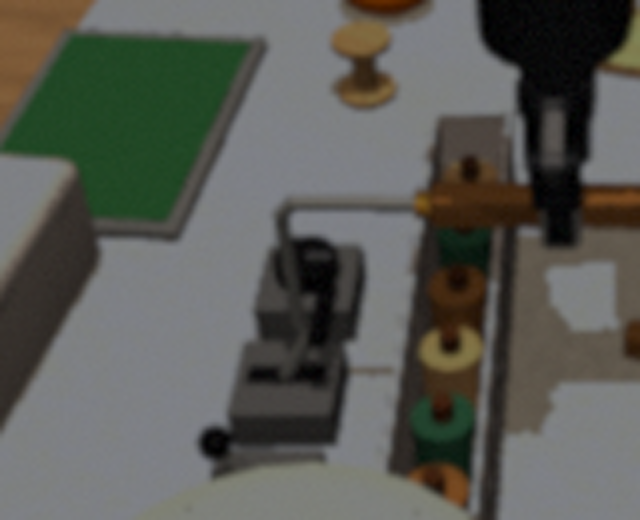

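The bar now reads about 25 mm on the robot's side of its pivot, with its top at 0.085, so the lever is at about 0.97-1.0 rad and the force is rising. One more small pull, then I back off and lift.

```bash
python3 -m crank '[{"jaw":-1,"x":-0.3,"y":-0.04,"z":0,"yaw":0},{"jaw":-1,"x":-0.3,"y":-0.04,"z":0,"yaw":0}]'
python3 -m crank '[{"jaw":-1,"x":0.6,"y":0.08,"z":0,"yaw":0},{"jaw":-1,"x":1.5,"y":0.2,"z":0,"yaw":0},{"jaw":-1,"x":1.7,"y":0.23,"z":2,"yaw":0},{"jaw":-1,"x":1.7,"y":0.23,"z":5,"yaw":0},{"jaw":-1,"x":1.7,"y":0.23,"z":9,"yaw":0},{"jaw":-1,"x":1.7,"y":0.23,"z":13,"yaw":0},{"jaw":-1,"x":1.7,"y":0.23,"z":13,"yaw":0}]'
python3 - <<'E'
from h import *
for n in ['scene','side']:
    p=get_image(n); print(n,[(q,[(np.round(r['at'],3).tolist(),round(r['confidence'],2)) for r in finder.spot_point(p,q)]) for q in ('hook','hook_tip','rest')])
    for m in finder.masks_of(p,'switch_box')[:1]:
      P=pts(p,m['mask']); h=P[P[:,2]>.06]-np.array([.6616,.105,0]); b=np.radians(7.75); print('bar box-x',np.percentile(h[:,0]*np.cos(b)+h[:,1]*np.sin(b),[5,50,95]),np.percentile(h[:,2],[5,50,95]),len(h))
    for m in finder.masks_of(p,'hook')[:1]:
      P=pts(p,m['mask']); h=P[P[:,2]>.26]; c=h.mean(0); V=np.linalg.svd(h-c)[2][0]; V*=np.sign(V[0]); print('axis',np.degrees(np.arctan2(V[1],V[0])),V)
    if n=='scene': cv2.imwrite('pics/s7z.png',cv2.resize(p['image'][180:340,200:400],None,fx=3.5,fy=3.5,interpolation=2)[:,:,::-1])
    else: save(p,'side7')
E
```

```text
clock: 11.48
tcp_pos: [0.4978, 0.081, 0.1374]
eef_rot: [[0.132, -0.991, 0.0], [-0.991, -0.132, -0.001], [0.001, 0.0, -1.0]]
ft_force: [2.4, -3.4, 2.9]
gripper_width: 0.017
clock: 12.35
tcp_pos: [0.5157, 0.0843, 0.2696]
eef_rot: [[0.133, -0.991, 0.003], [-0.991, -0.133, 0.001], [-0.001, -0.003, -1.0]]
ft_force: [-0.9, 0.1, -2.6]
gripper_width: 0.0165
scene [('hook', [([0.515, 0.084, 0.288], 0.86), ([0.204, -0.307, 0.01], 0.46), ([0.475, -0.291, 0.004], 0.44)]), ('hook_tip', [([0.663, 0.104, -0.003], 0.69), ([0.666, 0.105, 0.196], 0.61)]), ('rest', [([0.474, -0.29, 0.002], 0.98)])]
bar box-x [-0.02901455 -0.02199266 -0.01444852] [0.06376008 0.08159699 0.08492461] 168
axis 6.781227819780341 [ 0.99030514  0.11775768 -0.07368073]
side [('hook', [([0.2, -0.307, 0.003], 0.75), ([0.509, 0.084, 0.281], 0.61)]), ('hook_tip', [([0.323, -0.352, 0.007], 0.79), ([0.663, 0.103, 0.188], 0.74)]), ('rest', [([0.473, -0.287, 0.002], 0.76)])]
bar box-x [-0.03267029 -0.02805693 -0.01601342] [0.06441262 0.08288784 0.08516734] 85
axis 6.398327604968799 [ 0.99356292  0.11141657 -0.02047125]
```

View pics/side7.png

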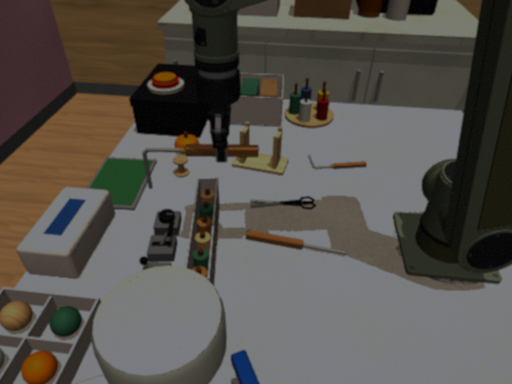

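View pics/s7z.png

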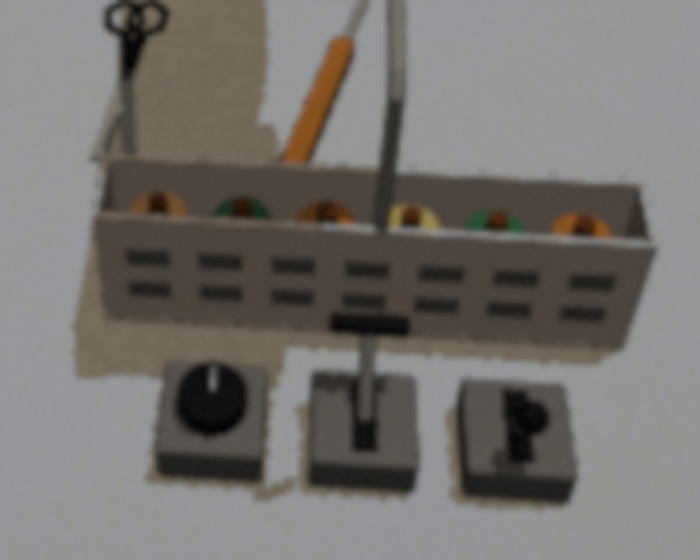

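The lever leans fully towards the robot, with the bar at (370,325) in the crop and about 25 mm past the pivot. The ball lever looks unchanged. Now I go back above the rest.

```bash
python3 -m crank '[{"jaw":-1,"x":-0.5,"y":-3,"z":0,"yaw":-1},{"jaw":-1,"x":-1,"y":-7,"z":0,"yaw":-3},{"jaw":-1,"x":-1.5,"y":-12,"z":0,"yaw":-5},{"jaw":-1,"x":-2,"y":-17,"z":0,"yaw":-8},{"jaw":-1,"x":-2.5,"y":-22,"z":0,"yaw":-11},{"jaw":-1,"x":-3,"y":-27,"z":0,"yaw":-14},{"jaw":-1,"x":-4,"y":-32,"z":0,"yaw":-16},{"jaw":-1,"x":-4.5,"y":-35,"z":0,"yaw":-17.5},{"jaw":-1,"x":-4.5,"y":-37.2,"z":0,"yaw":-17.5},{"jaw":-1,"x":-4.5,"y":-37.2,"z":0,"yaw":-17.5}]'
python3 - <<'E'
from h import *
for n in ['scene','side','wrist']:
    p=get_image(n); print(n,[(q,[(np.round(r['at'],3).tolist(),round(r['confidence'],2)) for r in finder.spot_point(p,q)]) for q in ('hook','hook_tip','rest')])
    save(p,n+'8')
s=status.observe();print(s['tcp_pos'],s['eef_rot'])
E
```

```text
clock: 14.2
tcp_pos: [0.47, -0.2892, 0.2671]
eef_rot: [[-0.173, -0.985, 0.0], [-0.985, 0.173, 0.0], [-0.0, 0.0, -1.0]]
ft_force: [-0.4, -0.1, -0.5]
gripper_width: 0.0165
scene [('hook', [([0.473, -0.292, 0.283], 0.74), ([0.201, -0.307, 0.008], 0.65)]), ('hook_tip', [([0.621, -0.314, 0.192], 0.64)]), ('rest', [([0.474, -0.291, 0.003], 0.76)])]
side [('hook', [([0.465, -0.288, 0.284], 0.84), ([0.202, -0.305, 0.005], 0.55)]), ('hook_tip', [([0.619, -0.312, 0.192], 0.75), ([0.326, -0.351, 0.005], 0.53)]), ('rest', [([0.47, -0.29, 0.001], 0.83)])]
wrist [('hook', [([0.471, -0.292, 0.284], 0.84)]), ('hook_tip', [([0.329, -0.35, 0.006], 0.39)]), ('rest', [([0.472, -0.29, 0.287], 0.18)])]
[ 0.46986061 -0.28804405  0.26739542] [[-1.71826683e-01 -9.85127193e-01  7.36051542e-05]
 [-9.85127192e-01  1.71826676e-01 -9.28618941e-05]
 [ 7.88334481e-05 -8.84665902e-05 -9.99999993e-01]]
```

View pics/wrist8.png

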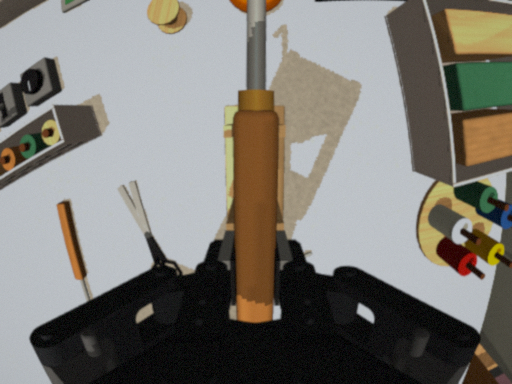

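View pics/side8.png

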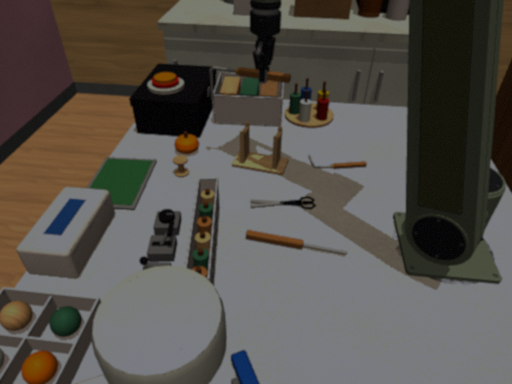

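The hook is level and lined up over the rest (side view: handle at (262,75), rest at (260,160)). Now I lower it.

```bash
python3 -m crank '[{"jaw":-1,"x":0,"y":0,"z":-4,"yaw":0},{"jaw":-1,"x":0,"y":0,"z":-8,"yaw":0},{"jaw":-1,"x":0,"y":0,"z":-12,"yaw":0},{"jaw":-1,"x":0,"y":0,"z":-14.5,"yaw":0},{"jaw":-1,"x":0,"y":0,"z":-15.8,"yaw":0},{"jaw":-1,"x":0,"y":0,"z":-15.8,"yaw":0}]'
python3 -m crank '[{"jaw":-1,"x":0,"y":0,"z":-0.3,"yaw":0},{"jaw":-1,"x":0,"y":0,"z":-0.6,"yaw":0},{"jaw":-1,"x":0,"y":0,"z":-0.6,"yaw":0}]'
python3 - <<'E'
from h import *
for n in ['scene','side']:
    p=get_image(n); print(n,[(q,[(np.round(r['at'],3).tolist(),round(r['confidence'],2)) for r in finder.spot_point(p,q)]) for q in ('hook','hook_tip','rest')])
E
```

```text
clock: 15.55
tcp_pos: [0.4697, -0.2882, 0.109]
eef_rot: [[-0.172, -0.985, -0.001], [-0.985, 0.172, 0.001], [-0.0, 0.001, -1.0]]
ft_force: [-0.1, -0.7, -0.8]
gripper_width: 0.0169
clock: 15.92
tcp_pos: [0.4699, -0.2883, 0.1036]
eef_rot: [[-0.172, -0.985, 0.0], [-0.985, 0.172, -0.0], [0.0, -0.001, -1.0]]
ft_force: [-0.4, -0.2, -0.3]
gripper_width: 0.0169
scene [('hook', [([0.472, -0.289, 0.123], 0.86), ([0.201, -0.306, 0.006], 0.65)]), ('hook_tip', [([0.619, -0.311, 0.028], 0.86)]), ('rest', [([0.475, -0.288, 0.001], 0.74)])]
side [('hook', [([0.465, -0.288, 0.119], 0.7), ([0.202, -0.308, 0.005], 0.5), ([0.471, -0.286, 0.001], 0.18)]), ('hook_tip', [([0.616, -0.313, 0.029], 0.78), ([0.323, -0.35, 0.008], 0.74)]), ('rest', [([0.471, -0.288, -0.001], 0.84)])]
```

Not quite seated yet, as the force still shows the rod's weight. I lower another 1-2 mm, then open gently.

```bash
python3 -m crank '[{"jaw":-1,"x":0,"y":0,"z":-0.15,"yaw":0},{"jaw":-1,"x":0,"y":0,"z":-0.15,"yaw":0},{"jaw":-1,"x":0,"y":0,"z":-0.15,"yaw":0}]' 20
python3 -m crank '[{"jaw":-0.3,"x":0,"y":0,"z":0,"yaw":0},{"jaw":0.2,"x":0,"y":0,"z":0,"yaw":0},{"jaw":1,"x":0,"y":0,"z":0,"yaw":0},{"jaw":1,"x":0,"y":0,"z":0,"yaw":0},{"jaw":1,"x":0,"y":0,"z":0,"yaw":0},{"jaw":1,"x":0,"y":0,"z":0,"yaw":0}]'
python3 - <<'E'
from h import *
for n in ['scene','side']:
    p=get_image(n); print(n,[(q,[(np.round(r['at'],3).tolist(),round(r['confidence'],2)) for r in finder.spot_point(p,q)]) for q in ('hook','hook_tip','rest')])
E
```

```text
clock: 16.7
tcp_pos: [0.47, -0.2884, 0.1027]
eef_rot: [[-0.172, -0.985, 0.001], [-0.985, 0.172, -0.001], [0.0, -0.001, -1.0]]
ft_force: [-1.2, 0.8, 5.9]
gripper_width: 0.0168
clock: 17.45
tcp_pos: [0.4698, -0.2883, 0.1018]
eef_rot: [[-0.172, -0.985, -0.0], [-0.985, 0.172, -0.0], [0.0, 0.0, -1.0]]
ft_force: [-0.6, -0.5, 0.4]
gripper_width: 0.0854
scene [('hook', [([0.473, -0.29, 0.122], 0.73), ([0.2, -0.304, 0.008], 0.46)]), ('hook_tip', [([0.62, -0.309, 0.029], 0.97)]), ('rest', [([0.474, -0.289, 0.0], 0.56)])]
side [('hook', [([0.201, -0.31, 0.006], 0.76), ([0.466, -0.289, 0.119], 0.65)]), ('hook_tip', [([0.615, -0.314, 0.026], 0.85), ([0.322, -0.35, 0.007], 0.58)]), ('rest', [([0.471, -0.29, 0.0], 0.61)])]
```

```bash
python3 -m crank '[{"jaw":1,"x":0,"y":0,"z":2,"yaw":0},{"jaw":1,"x":0,"y":0,"z":5,"yaw":0},{"jaw":1,"x":0,"y":0,"z":9,"yaw":0},{"jaw":1,"x":0,"y":0,"z":13,"yaw":0},{"jaw":1,"x":-3,"y":-4,"z":16,"yaw":0},{"jaw":1,"x":-6,"y":-8,"z":16,"yaw":0},{"jaw":1,"x":-6,"y":-8,"z":16,"yaw":0}]'
python3 - <<'E'
from h import *
for n in ['scene','side','wrist']:
    p=get_image(n); save(p,n+'9');print(n,[(q,[(np.round(r['at'],3).tolist(),round(r['confidence'],2)) for r in finder.spot_point(p,q)]) for q in ('hook','hook_tip','rest')])
    if n=='wrist': continue
    for m in finder.masks_of(p,'switch_box')[:1]:
      P=pts(p,m['mask']); h=P[P[:,2]>.06]-np.array([.6616,.105,0]); b=np.radians(7.75); print('bar box-x',np.percentile(h[:,0]*np.cos(b)+h[:,1]*np.sin(b),[5,50,95]),len(h))
    for m in finder.masks_of(p,'hook')[:2]:
      P=pts(p,m['mask']); h=P[P[:,2]>.115]
      if len(h)<50: continue
      c=h.mean(0); V=np.linalg.svd(h-c)[2][0]; V*=np.sign(V[0]); print('axis',np.degrees(np.arctan2(V[1],V[0])),V)
E
```

```text
clock: 18.73
tcp_pos: [0.4081, -0.3704, 0.2622]
eef_rot: [[-0.176, -0.984, 0.0], [-0.984, 0.176, -0.001], [0.001, -0.0, -1.0]]
ft_force: [0.4, 0.8, 0.0]
gripper_width: 0.0854
scene [('hook', [([0.472, -0.289, 0.124], 0.77), ([0.204, -0.306, 0.008], 0.52)]), ('hook_tip', []), ('rest', [([0.477, -0.289, 0.002], 0.81)])]
bar box-x [-0.02892519 -0.02214482 -0.01394592] 163
axis -10.789770973850723 [ 0.98198052 -0.18714112 -0.0263146 ]
side [('hook', [([0.465, -0.283, 0.119], 0.8), ([0.203, -0.306, 0.005], 0.75)]), ('hook_tip', [([0.619, -0.312, 0.021], 0.86), ([0.323, -0.352, 0.005], 0.73)]), ('rest', [([0.472, -0.287, 0.002], 0.8)])]
bar box-x [-0.03290436 -0.02805464 -0.02040987] 90
wrist [('hook', [([0.467, -0.288, 0.122], 0.92), ([0.202, -0.306, 0.005], 0.88), ([0.617, -0.313, 0.026], 0.27)]), ('hook_tip', [([0.62, -0.316, 0.024], 0.86), ([0.329, -0.35, 0.008], 0.71)]), ('rest', [([0.472, -0.286, 0.001], 0.69)])]
```

View pics/scene9.png

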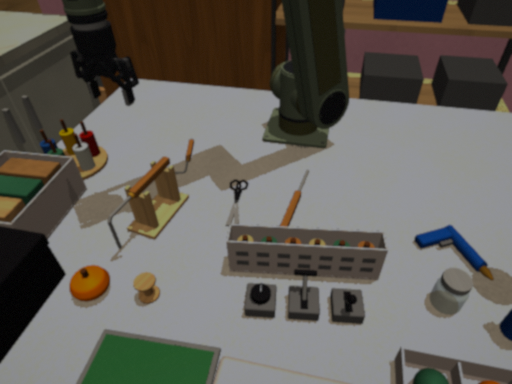

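View pics/side9.png

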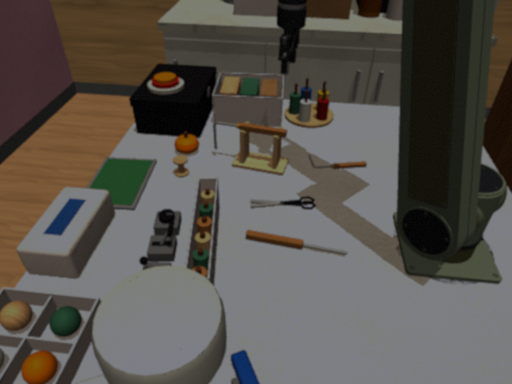

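Both views show the rod on its rest as it started (scene (150,180)), the crossbar lever pulled over (scene (305,275)), the ball lever unchanged, and the hand clear of everything.

```bash
python3 -c "
from cell import arm
print(arm.close_job())"
```

```text
the job is handed in; nothing more can be done
None
```

I pulled the crossbar lever over to the robot with the bent rod, laid the rod back on its rest, and handed the job in at about 19 s; no verdict was reported.

- **Crossbar lever:** my last pictures put the crossbar 22–28 mm on the robot's side of its pivot, which is about 0.9–1.0 rad. The force rose as I pulled, which fits the lever reaching its stop.
- **Ball-topped lever:** it looks unmoved in the pictures. I had no separate angle reading for it.
- **Rod:** its origin measures about 5–7 mm along and 0–4 mm across from the rest's centre. It sits 0.12 m above the table, with its heading within about 2° of the start and level to about 1.5°.
- **Hand:** it stayed on the robot's side of the basket during the pull. At the end it was open and clear of everything.

The cameras disagreed by up to 7 mm on the rod's position along the rest, well inside the 25 mm allowed. The scene view missed the rod's tip in the last check, but the side and wrist views both found it where it should be.

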